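# Press a hinge pin home with the bench quick clamp

## Robot

A 6-joint arm with a two-finger parallel gripper is mounted at the origin on the work surface. World frame = base frame: x ahead of the robot, y to its left, z up, the work surface at z = 0. Lengths are in m, angles in rad, forces in N, time in s.
With the tool pointing down it reaches from about 0.275 to 0.85 m from the base axis. Payload 19 kg.
Tool frame: the origin (TCP) lies at the very end of the fingers, on their centre line; the grasp point (between the pads) lies bot.pinch_z behind it (bot.pinch_z is the distance from the TCP to the grasp point, in m); z points along the fingers, y is the direction in which the jaws open and shut (so a half turn about z gives the same grasp; the last joint's range is limited). The gripper opens to 85 mm and grips with 20 to 120 N. Pads are 22 mm wide; open, the fingers measure 114 mm over their backs; the gripper's body (76 mm by 85 mm) begins 54 mm behind the grasp point. The pads swing forward as they close: fully open they stand 13 mm farther back than shut.
Start: joints at [-1.24, 0.15, 1.437, -0, 1.554, -0.134], TCP at [0.258, -0.514, 0.231] pointing down, gripper open.
Joint ranges: [-2.8, 2.8], [-0.68, 2.1], [0.12, 2.68], [-1.39, 4.53], [0.16, 2.79], [-2.81, 2.81]. Speed limits (rad/s): [1.89, 1.89, 2.22, 3.01, 3.01, 3.01].

## Interface

Orientations are given as a rotation vector (axis times angle).
In Python, from cell import bot, solver, readout, viewer, job gives the robot as it stands. Calls block until the motion is done:
- bot.movep(position, orientation): joint-space move of the TCP to a pose.
- bot.line_to(position, speed=0.15, rotation=None): straight line of the TCP; rotation=None keeps the orientation; speed is the mean speed in m/s.
- bot.goto_joints(angles): joint-space move.
- bot.ungrasp() and bot.close(strength=None): open the fingers fully, or close them until they stop; strength is the grip in N (None keeps the last).
- bot.sleep(seconds).
- solver.inverse_kinematics(position, orientation): joint angles nearest the present ones, or None.
- readout.observe(): the state.
- viewer.snapshot(name): name is "scene" or "top" or "wrist"; returns the picture (400x640x3 uint8, red, green, blue); there is no depth.
- viewer.camera_model(name): a dict with "fx", "fy", "cx", "cy" (pixels), "dist" ([k1, k2, p1, p2, k3] as OpenCV has them; the pictures are not rectified), "pose" (4x4, takes a point from camera to world coordinates). Camera axes: x right, y down, z forward; pixel columns grow to the right and rows downward; lengths in m; the calibration is good to about 2 mm. A picture is of the moment at which its call begins: read the wrist's pose just before it. camera_model takes no time and is no camera call; for the wrist camera it gives the pose at the moment of the call.
A pose or a line that the arm cannot do raises bot.Unreachable and nothing moves.
- job.finish_job(): hands the job in, once; it reports no verdict.
The state is a dict: "time": time; "joint_pos": joint angles; "qd": joint speeds; "joint_torque": joint torques, N m; "eef_pos": TCP position; "ee_rot": TCP orientation; "force": force on the tool from outside, world axes, zero at the start; "ft_torque": the same for the moment, N m; "gripper_width": finger opening in m.
Only numpy, scipy, OpenCV 4.12 (cv2) and the standard library are available. Lean on these libraries where they do the work, as an engineer would, in place of code of your own. Each camera call takes 0.05 s, during which the arm holds its last target. There are 200 camera calls.

## Task

One of the three aluminium blocks in the plywood rack has its steel pin still standing out of its end. Stand that block upright on the bed of the bench quick clamp with the pin towards the moving jaw and let go of it, squeeze the clamp's trigger again and again until the jaw has pushed the pin fully home, then press the release tab until the jaw has sprung fully back. Last, take the block out and stand it upright in the shallow tray beside the two finished blocks; never push the pin with the gripper, and leave everything else where it is.

Things in the scene. Friction and masses are not known exactly. Their poses are not given: they have to be found in the camera images.
- clamp: Quick clamp fixed to the table, on a 335 x 60 x 12 mm base plate. Origin on the table under the middle of the fixed jaw's face; +x is the closing direction, z up. Fixed jaw x 0 to 22 mm, 56 mm wide, 58 mm high; moving jaw 14 mm thick, 48 mm wide, 57 mm high, its face at x -95 mm + joint jaw. Black housing x -277 to -137 mm, 44 mm wide, 62 mm high, handle post and trigger on top, tab at the -x end.
- bed (a point): Point on the bare base plate between the jaws (the bed), 12 mm above the table, on the centre line 35 mm from the fixed jaw's face; axes as the clamp's. A good place for the centre of the block's underside, block x along clamp x. The bed is 95 mm long between the open jaws, its sides open. The moving jaw pushes the block against the fixed one.
- handle_top (a point): Middle of the top of the fixed black handle post: 125 mm above the table, reaching down to the housing, 12 mm thick along the clamp's x, 30 mm wide; axes as the clamp's. At clamp x -164 mm.
- trigger_top (a point): Middle of the top of the upright steel trigger plate, 124 mm above the table; moves with it. Plate 8 mm thick along clamp x, 28 mm wide, down to 66 mm above the table; at rest 44 mm (centres) from the handle post on its -x side. Take plate and post together from above, fingers closing along clamp x: 54 mm over both at rest, 22 mm when squeezed.
- trigger (a joint): Travel of the trigger plate along clamp +x towards the handle post: 0 at rest, 0.0316 m fully squeezed, against a stop. A spring (4 to 6 N) returns it; let it come fully back before the next squeeze. A squeeze needs up to about 20 N. The first 12 mm are idle, then the jaw moves with it.
- jaw (a joint): Travel of the moving jaw, 0 (open) to 0.062 m. A full squeeze drives it 19 to 20 mm, then it settles back 3 to 4 mm on its 8 mm ratchet and holds: 16 mm gained (a short squeeze gains 8 or nothing). It reaches about 0.051 m when the pin is home and the block against the fixed jaw: 3 to 4 full squeezes. With the release tab pressed, a spring (2 to 3 N) takes it back to 0 in about 0.5 s.
- jaw_face (a point): Middle of the moving jaw's working face at the height of the pin, 28 mm above the table; axes as the clamp's.
- tab_pad (a point): Middle of the top of the release tab: steel pad 22 mm long (clamp x), 26 mm wide, 58 mm above the table at rest, at clamp x -299 mm. Press it straight down with closed fingers: it rocks down to a stop at about 15 mm at 1 to 3 N and frees the jaw below about 10 mm; hold it down until the jaw is back. It springs up again.
- block: The block to work on: aluminium, 44 mm (x) by 34 (y) by 54 tall, about 0.24 kg; origin at the centre of its underside. A 10 mm thick steel pin stands out of its -x end, axis 16 mm above the underside. In its rack slot it can be gripped only by its x ends, above the pin; between the jaws only its y sides are free for fingers: set it down and take it again.
- pin (a joint): How far the pin has been pushed in along the block's +x: 0 stands out 12 mm, 0.012 m is flush. A tight fit: about 6 N moves it, and it stays where it is left. It starts between 0 and 0.003.
- pin_end (a point): Centre of the pin's free end face, on the pin; axes as the block's.
- rack: Fixed plywood rack, origin at the centre of its underside. Three slots side by side at y -48, 0, +48 mm, open at both x ends: floor 8 mm thick, 44 mm long (x); slots 40 mm wide; walls 8 mm thick, 64 mm high above the table; 152 mm wide in all. The blocks stand with their axes along the rack's, pin holes to -x.
- bare1: Aluminium block like the one to work on but with an empty pin hole (no pin), in another slot of the rack; origin at the centre of its underside. Leave it.
- bare2: As bare1, in the remaining slot of the rack. Leave it.
- tray: Shallow open plywood tray fixed to the table, 130 mm (x) by 190 mm (y), 26 mm high, walls and floor 6 mm thick; origin at the centre of its underside. Two finished blocks stand near its +y end (at y = 65 mm, x = -30 and 32 mm); the rest, y -89 to 40 mm, is free.
- done1: Finished block (pin flush), 44 x 34 x 54 mm, standing in the tray; origin at the centre of its underside. Leave it.
- done2: As done1. Leave it.
- hammer: Hammer 270 mm long lying along its x, its origin is the centre of its underside. A bystander, loose: leave it.
- screwdriver: Screwdriver 170 mm long lying along its x, its origin is the centre of its underside. A bystander, loose: leave it.
- wrench: Wrench 160 mm long, lying along its x, its origin is the centre of its underside. A bystander, loose: leave it.
- ring1: Steel ring, 42 mm across, 22 mm high, its origin is the centre of its underside. A bystander, loose: leave it.
- ring2: Steel ring, 42 mm across, 22 mm high, its origin is the centre of its underside. A bystander, loose: leave it.
- cup: White cup, 72 mm across, 80 mm high, its origin is the centre of its underside. A bystander, loose: leave it.
- can: Tin can, 60 mm across, 75 mm high, its origin is the centre of its underside. A bystander, loose: leave it.
Things that resemble listed ones, but are neither listed nor needed, are in the scene too. What is shaped like the block but blue or yellow is not meant.

How it is judged:
By the outcome, as a careful person would: the job done as asked, in the order asked, and still so for the second after the job is handed in, with the robot touching nothing.
It also fails if it takes over 72 s, if anything falls off the work surface, if the arm or the gripper's body presses on something with over 40 N, if the wrist force passes 120 N, or if a joint passes its speed limit or range.

## Working session

There is one attempt and no reset: what is moved stays moved. The work goes in short steps, each a Python script; the robot and the scene stay as the last script left them, time stands still between calls to the robot, and variables do not carry over. Pictures are saved under pics/ and viewed, about 8 in all and at most 12, crops included, and the job is handed in when it is done.

```bash
ls; mkdir -p pics
python3 - <<'E'
from cell import bot, solver, readout, viewer, job
import cv2,numpy as np
for n in ("top","scene"):
    im=viewer.snapshot(n); cv2.imwrite(f"pics/{n}0.png",im[:,:,::-1])
    m=viewer.camera_model(n); print(n,m["fx"],m["fy"],m["cx"],m["cy"],m["dist"]); print(np.round(m["pose"],4))
print(bot.pinch_z, readout.observe())
E
```

```text
pics
top 468.9104992183389 468.9104992183389 329.5348421832266 197.26284304508616 [-0.00546414  0.          0.          0.          0.        ]
[[ 0.013  -0.9743  0.225   0.2654]
 [-0.9999 -0.0113  0.0089 -0.0519]
 [-0.0062 -0.2251 -0.9743  1.2283]
 [ 0.      0.      0.      1.    ]]
scene 367.1825029665021 367.1825029665021 323.0759896877817 201.70400087503467 [0.01736165 0.         0.         0.         0.        ]
[[ 0.8235  0.3361 -0.4571  0.9291]
 [ 0.5669 -0.4534  0.6878 -0.66  ]
 [ 0.024  -0.8255 -0.5639  0.601 ]
 [ 0.      0.      0.      1.    ]]
0.0187 {'time': 0.1, 'joint_pos': array([-1.23999337e+00,  1.50918719e-01,  1.43792805e+00, -1.52863169e-05,
        1.55378141e+00, -1.33988294e-01]), 'qd': array([-0.0001137 , -0.00308533, -0.00167729, -0.00027609,  0.00181759,
       -0.00010296]), 'joint_torque': array([ 4.48185121e-03, -7.14383197e+01, -5.71796572e+01, -3.50331220e-04,
        7.08475258e-03,  3.43960960e-05]), 'eef_pos': array([ 0.25765208, -0.51381242,  0.23076504]), 'ee_rot': array([-3.05613719e+00, -7.23301762e-01,  1.83642924e-04]), 'force': array([-0.14956487,  0.83772584, -0.38184205]), 'ft_torque': array([-0.00480675, -0.00542232,  0.00352164]), 'gripper_width': 0.0857688929895823}
```

View pics/top0.png

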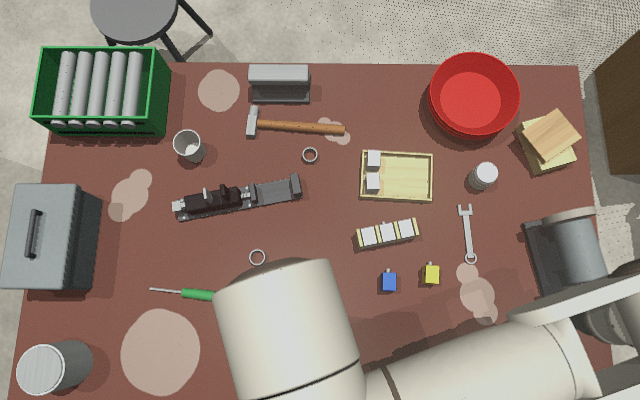

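View pics/scene0.png

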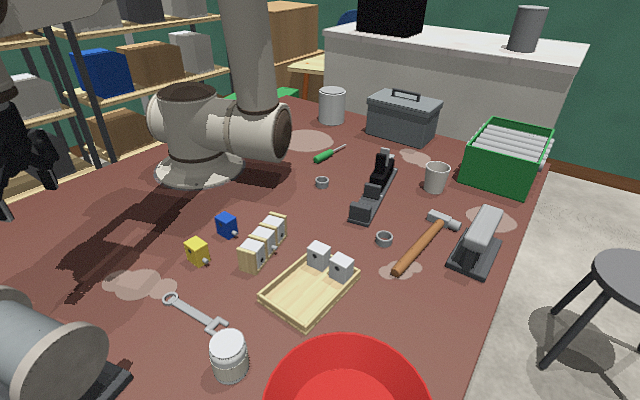

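```bash
cat > h.py <<'E'
from cell import bot, solver, readout, viewer, job
import cv2,numpy as np
from scipy.spatial.transform import Rotation as R
def down(psi):
    c,s=np.cos(psi),np.sin(psi)
    return R.from_matrix(np.array([[-s,c,0],[c,s,0],[0,0,-1.]])).as_rotvec()
def rays(m,px):
    px=np.array(px,float).reshape(-1,1,2)
    K=np.array([[m["fx"],0,m["cx"]],[0,m["fy"],m["cy"]],[0,0,1]])
    u=cv2.undistortPoints(px,K,np.array(m["dist"])).reshape(-1,2)
    P=np.array(m["pose"]); return P[:3,3],np.c_[u,np.ones(len(u))]@P[:3,:3].T
def onplane(m,px,z):
    o,d=rays(m,px); return o+d*((z-o[2])/d[:,2])[:,None]
def snap(name,file):
    m=viewer.camera_model(name); im=viewer.snapshot(name)
    cv2.imwrite(f"pics/{file}.png",im[:,:,::-1]); np.save(f"pics/{file}.npy",m,allow_pickle=True); return m,im
def load(file): return np.load(f"pics/{file}.npy",allow_pickle=True).item()
def st(t=""):
    s=readout.observe(); print(t,"t=%.2f"%s["time"],"p",np.round(s["eef_pos"],4),"F",np.round(s["force"],1),"w %.4f"%s["gripper_width"],flush=True); return s
E
python3 - <<'E'
from h import *
m=viewer.camera_model("top")
rk=onplane(m,[(355,236),(416,219),(420,238),(360,250)],.064); print("rack",np.round(rk,3))
cl=onplane(m,[(290,175),(300,196)],.058); print("fixedjaw end",np.round(cl,3))
print("tab",np.round(onplane(m,[(180,206)],.058),3)); print("tray",np.round(onplane(m,[(361,151),(433,153),(431,201),(361,193)],.026),3))
c=rk.mean(0); 
a=np.arctan2(*(rk[1]-rk[0])[[1,0]])  # along -y of rack
print(a)
# camera offset in tool frame
T=np.array(viewer.camera_model("wrist")["pose"]); s=readout.observe()
Rt=R.from_rotvec(s["ee_rot"]).as_matrix()
print("cam in tool",Rt.T@(T[:3,3]-s["eef_pos"]),np.round(Rt.T@T[:3,:3],3))
E
```

```text
rack [[ 0.436 -0.106  0.064]
 [ 0.481 -0.26   0.064]
 [ 0.433 -0.268  0.064]
 [ 0.401 -0.119  0.064]]
fixedjaw end [[0.594 0.062 0.058]
 [0.538 0.035 0.058]]
tab [[0.508 0.341 0.058]]
tray [[ 0.672 -0.124  0.026]
 [ 0.668 -0.317  0.026]
 [ 0.536 -0.307  0.026]
 [ 0.555 -0.124  0.026]]
-1.2858714895656325
cam in tool [ 0.07938361  0.00102519 -0.14267607] [[ 0.    -0.95  -0.311]
 [ 1.     0.     0.001]
 [-0.001 -0.311  0.95 ]]
```

Run:
```python
from h import *
bot.movep([.42,-.19,.30],down(np.radians(-74))); st(); m1,a=snap("wrist","w_rack")
bot.movep([.54,.19,.33],down(np.radians(-79))); st(); m2,b=snap("wrist","w_clamp")
print(m1["fx"],m1["cx"],m1["cy"],m1["dist"])
cv2.imwrite("pics/two.png",np.vstack([a[60:360],b[60:360]])[:,:,::-1])
```

```text
t=1.48 p [ 0.4199 -0.1907  0.2997] F [-0.3 -0.8 -0.1] w 0.0854
 t=3.02 p [0.5402 0.189  0.33  ] F [ 0.3 -0.4 -0.8] w 0.0854
336.9550481488574 319.32504945558793 196.2593690179036 [-0.05090938  0.          0.          0.          0.        ]
```

View pics/two.png

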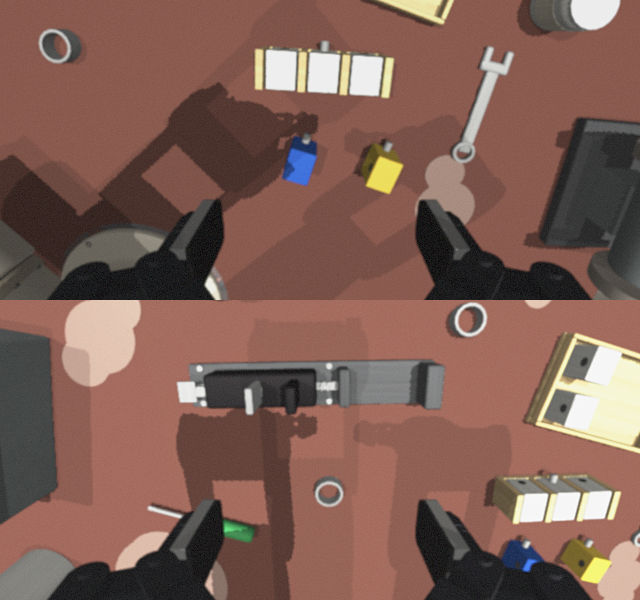

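Run:
```python
from h import *
def mask(im,lo,hi): return cv2.inRange(cv2.cvtColor(im,cv2.COLOR_BGR2HSV),lo,hi)
im=cv2.imread("pics/w_rack.png"); m=load("w_rack")
k=mask(im,(0,0,200),(179,30,255))
for c in cv2.findContours(k,0,2)[0]:
    if cv2.contourArea(c)<400: continue
    r=cv2.minAreaRect(c); q=onplane(m,cv2.boxPoints(r),.062)
    e=q[1]-q[0]; f=q[2]-q[1]
    print("white",np.round(r[0],1),q.mean(0).round(4),"L",np.linalg.norm(e).round(4),np.linalg.norm(f).round(4),"ang",np.degrees(np.arctan2(e[1],e[0])).round(1),np.degrees(np.arctan2(f[1],f[0])).round(1))
m=load("top0") if 0 else viewer.camera_model("top"); im=cv2.imread("pics/top0.png")
k=mask(im,(18,40,120),(35,255,255)); k=cv2.morphologyEx(k,cv2.MORPH_CLOSE,np.ones((5,5)))
for c in cv2.findContours(k,0,2)[0]:
    if cv2.contourArea(c)<1500: continue
    ap=cv2.approxPolyDP(cv2.convexHull(c),5,True)[:,0]
    print("wood",ap.tolist(),onplane(m,ap,.026).round(3).tolist())
im=cv2.imread("pics/w_clamp.png")
cv2.imwrite("pics/c1.png",cv2.resize(im[110:180,170:450],None,fx=2.85,fy=2.85,interpolation=cv2.INTER_CUBIC))
```

```text
white [480.  165.9] [ 0.4633 -0.3746  0.062 ] L 0.0826 0.0108 ang 2.9 -92.5
white [365.7 135.5] [ 0.4601 -0.2347  0.062 ] L 0.0438 0.0326 ang 11.8 -79.4
white [323.1 132.6] [ 0.4499 -0.1877  0.062 ] L 0.043 0.0327 ang 11.3 -78.0
white [280.5 129.5] [ 0.4402 -0.1409  0.062 ] L 0.0319 0.0433 ang -74.2 -165.2
white [595.3  61.9] [ 0.6089 -0.4529  0.062 ] L 0.0551 0.055 ang -3.6 -93.3
white [323.6   7.8] [ 0.5722 -0.1528  0.062 ] L 0.0225 0.0327 ang 0.3 -86.8
wood [[362, 150], [431, 153], [431, 200], [360, 196]] [[0.675, -0.127, 0.026], [0.668, -0.312, 0.026], [0.539, -0.307, 0.026], [0.547, -0.121, 0.026]]
wood [[576, 160], [542, 170], [522, 122], [557, 108], [581, 137]] [[0.653, -0.699, 0.026], [0.624, -0.606, 0.026], [0.76, -0.563, 0.026], [0.802, -0.663, 0.026], [0.718, -0.719, 0.026]]
```

View pics/c1.png

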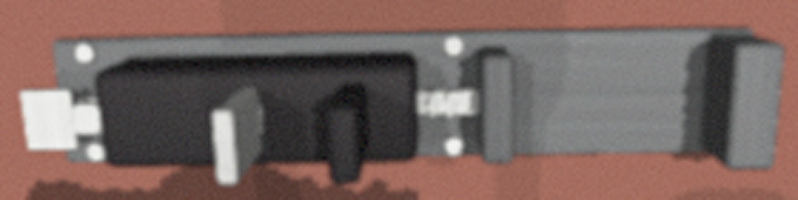

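Run:
```python
from h import *
m=load("w_clamp")
D={"fix":([(736,44),(780,44),(772,167),(728,166)],.058),"mov":([(487,50),(510,50),(508,160),(485,160)],.057),"tab":([(20,90),(70,90),(75,148),(24,150)],.058),
"trig":([(213,110),(233,110),(237,182),(217,184)],.124),"post":([(331,107),(355,107),(358,181),(333,181)],.125),"base":([(54,40),(749,28)],.012)}
C={}
for k,(p,z) in D.items():
    q=onplane(m,np.array(p)/2.85+[170,110],z); C[k]=q.mean(0)
    print(k,C[k].round(4),[np.linalg.norm(q[i]-q[i-1]).round(4) for i in range(len(q))])
    if k=="base": print(np.degrees(np.arctan2(*(q[1]-q[0])[[1,0]])),q)
a=np.degrees(np.arctan2(*(C["fix"]-C["tab"])[[1,0]]));print("axis",a)
u=np.array([np.cos(np.radians(a)),np.sin(np.radians(a)),0]);v=np.array([-u[1],u[0],0])
O=C["fix"]-u*.011
for k in C: print(k,((C[k]-O)@u).round(4),((C[k]-O)@v).round(4))
```

```text
fix [0.5756 0.0483 0.058 ] [np.float64(0.0536), np.float64(0.0191), np.float64(0.0542), np.float64(0.0199)]
mov [0.554  0.1584 0.057 ] [np.float64(0.0482), np.float64(0.0098), np.float64(0.0482), np.float64(0.0102)]
tab [0.5111 0.3512 0.058 ] [np.float64(0.0267), np.float64(0.0221), np.float64(0.0257), np.float64(0.0231)]
trig [0.5304 0.2614 0.124 ] [np.float64(0.028), np.float64(0.0074), np.float64(0.0272), np.float64(0.0076)]
post [0.5399 0.2181 0.125 ] [np.float64(0.0278), np.float64(0.0087), np.float64(0.0278), np.float64(0.0093)]
base [0.5724 0.2058 0.012 ] [np.float64(0.3301), np.float64(0.3301)]
-78.10240328406825 [[0.53833927 0.36733535 0.012     ]
 [0.60639787 0.04430701 0.012     ]]
axis -77.97555584845672
fix 0.011 -0.0
mov -0.1011 0.0018
tab -0.2987 -0.0
trig -0.2068 0.0002
post -0.1625 0.0004
base -0.1437 0.0296
```

```bash
cat >> h.py <<'E'
A=np.radians(-78.0); u=np.array([np.cos(A),np.sin(A),0]); v=np.array([-u[1],u[0],0])
O=np.array([.5756,.0483,0])-.011*u
def C(x,y,z): return O+x*u+y*v+[0,0,z]   # clamp -> world
PX=down(np.radians(102)); PY=down(np.radians(12))   # close along / across clamp
E
python3 - <<'E'
from h import *
p=np.array([.4500,-.1877,0]); s=np.array([.43,-.02,0])
Z=lambda q,z: q+np.array([0,0,z])
bot.movep(Z(p,.15),PY); bot.line_to(Z(p,.036),.15); st("at block")
bot.close(60); st("gripped")
bot.line_to(Z(p,.14),.15); st("lifted")
bot.movep(Z(s,.10),PX); bot.line_to(Z(s,.0295),.12); st("down")
bot.ungrasp(); bot.line_to(Z(s,.2),.25); st("up")
bot.movep(Z(s,.20),PY); st()
m,im=snap("wrist","set"); cv2.imwrite("pics/set_c.png",im[60:360,160:480][:,:,::-1])
E
```

```text
at block t=6.08 p [ 0.4504 -0.1879  0.0368] F [-0.4  1.  -0.3] w 0.0853
gripped t=6.54 p [ 0.4503 -0.1879  0.0367] F [-1.1  0.6  8. ] w 0.0431
lifted t=7.38 p [ 0.4496 -0.1875  0.139 ] F [-0.9  0.1 -2. ] w 0.0429
down t=9.31 p [ 0.4301 -0.0202  0.0294] F [ 0.3  0.2 -1.8] w 0.0432
up t=10.64 p [ 0.4295 -0.0199  0.1986] F [ 0.3 -0.9  0.3] w 0.0855
 t=12.10 p [ 0.4299 -0.02    0.1996] F [-0.2 -0.4 -0.5] w 0.0853
```

View pics/set_c.png

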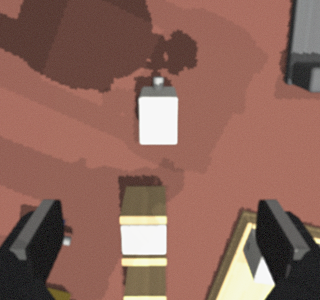

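Run:
```python
from h import *
m=load("set"); im=cv2.imread("pics/set.png")
k=cv2.inRange(cv2.cvtColor(im,cv2.COLOR_BGR2HSV),(0,0,200),(179,30,255))
best=min((c for c in cv2.findContours(k,0,2)[0] if cv2.contourArea(c)>500),key=lambda c:np.hypot(*(np.array(cv2.minAreaRect(c)[0])-[318,179])))
q=onplane(m,cv2.boxPoints(cv2.minAreaRect(best)),.054); print(q.round(4),q.mean(0))
s=np.array([.43,-.02,0]); Z=lambda q,z: q+np.array([0,0,z])
c=q.mean(0)*[1,1,0]
assert np.linalg.norm(c-s)<.008
bot.line_to(Z(s,.026),.2); bot.close(60); st("gripped")
bot.line_to(Z(s,.16),.2); st("lift")
bot.movep(C(-.035,0,.13),PY); bot.line_to(C(-.035,0,.0385),.12); st("on bed")
bot.ungrasp(); bot.line_to(C(-.035,0,.22),.25); st("up")
bot.movep(C(-.12,0,.26),PX); st()
m,im=snap("wrist","bed"); cv2.imwrite("pics/bed_c.png",im[60:360,120:520][:,:,::-1])
```

```text
[[ 0.4082 -0.0041  0.054 ]
 [ 0.4405  0.0028  0.054 ]
 [ 0.4502 -0.0393  0.054 ]
 [ 0.4165 -0.0465  0.054 ]] [ 0.42886021 -0.02176239  0.054     ]
gripped t=13.70 p [ 0.4303 -0.0201  0.0265] F [-1.1  1.1  7.7] w 0.0332
lift t=14.52 p [ 0.4295 -0.0199  0.1588] F [-0.4  0.3 -2.9] w 0.0331
on bed t=16.18 p [0.5661 0.0931 0.0387] F [ 1.4 -0.1 -2.6] w 0.0330
up t=17.62 p [0.5656 0.0933 0.2184] F [ 0.6 -0.2 -0.5] w 0.0852
 t=18.95 p [0.5483 0.1763 0.2593] F [ 0.  -1.  -1.2] w 0.0849
```

View pics/bed_c.png

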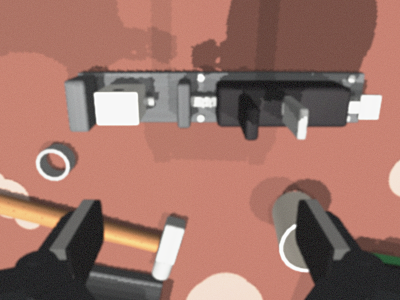

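Run:
```python
from h import *
bot.movep(C(-.177,0,.15),PX); bot.line_to(C(-.177,0,.087),.12); st("ready")
bot.close(45); st("closed")
bot.line_to(C(-.168,0,.087),.05); st("moved")
bot.close(45); st("full")
m,im=snap("wrist","sq1")
bot.ungrasp(); bot.line_to(C(-.177,0,.087),.1); bot.sleep(.2); st("open")
m,im2=snap("wrist","sq1b"); cv2.imwrite("pics/sq_c.png",np.vstack([im[40:300,60:560],im2[40:300,60:560]])[:,:,::-1])
```

```text
ready t=20.24 p [0.5371 0.2321 0.0881] F [-0.8 -0.   0.4] w 0.0858
closed t=20.98 p [0.5384 0.2256 0.0889] F [ -0.5 -63.7  26.4] w 0.0221
moved t=21.31 p [0.5384 0.2253 0.0891] F [-9.5 16.8 20.3] w 0.0213
full t=21.52 p [0.5385 0.2253 0.0891] F [-9.9 17.3 21. ] w 0.0216
open t=22.67 p [0.5366 0.2321 0.0871] F [-0.3 -0.7  0.3] w 0.0853
```

View pics/sq_c.png

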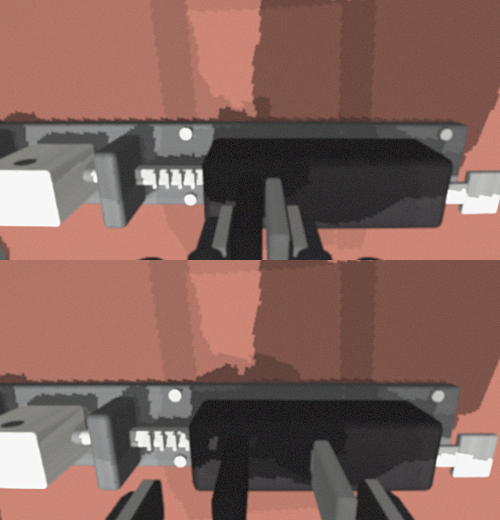

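Run:
```python
from h import *
for i in (2,3,4):
    bot.line_to(C(-.174,0,.087),.1)
    bot.close(35); st("closed")
    bot.line_to(C(-.169,0,.087),.05); bot.close(35); st(f"full{i}")
    if i==3: snap("wrist","sq3")
    bot.ungrasp(); bot.line_to(C(-.175,0,.087),.1); bot.sleep(.25)
m,im2=snap("wrist","sq4b"); im=cv2.imread("pics/sq3.png")[:,:,::-1]; cv2.imwrite("pics/sq4_c.png",np.vstack([im[40:300,60:560],im2[40:300,60:560]])[:,:,::-1]); st()
```

```text
closed t=23.65 p [0.5383 0.2255 0.0883] F [  0.3 -36.1  19.2] w 0.0216
full2 t=24.12 p [0.5384 0.2254 0.0884] F [-6.9  7.8 17. ] w 0.0215
closed t=26.40 p [0.5383 0.2256 0.0884] F [ -1.  -36.7  19.6] w 0.0217
full3 t=26.87 p [0.5384 0.2254 0.0885] F [-7.2  8.4 17.7] w 0.0218
closed t=28.83 p [0.5372 0.2312 0.0881] F [-4.9 17.  11.3] w 0.0331
full4 t=29.30 p [0.5372 0.231  0.0883] F [-12.   61.2   9.8] w 0.0333
 t=30.41 p [0.537  0.2301 0.0871] F [0.5 0.2 0. ] w 0.0855
```

View pics/sq4_c.png

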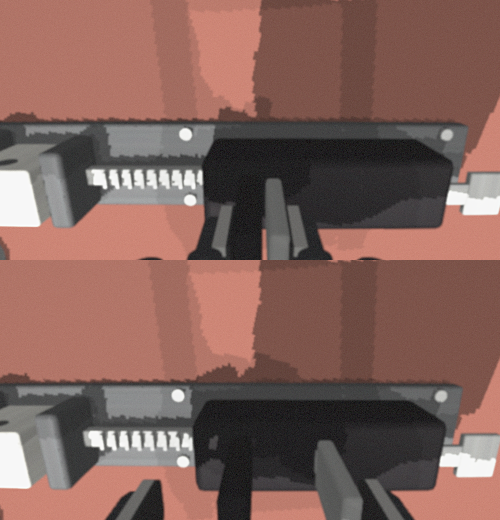

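Run:
```python
from h import *
bot.line_to(C(-.174,0,.087),.1); bot.close(40); st("full5"); bot.line_to(C(-.171,0,.087),.05); st()
bot.ungrasp(); bot.line_to(C(-.175,0,.087),.1); bot.line_to(C(-.175,0,.16),.2); bot.close(40)
bot.movep(C(-.299,0,.09),PY); bot.line_to(C(-.299,0,.062),.1); st("above tab")
bot.line_to(C(-.299,0,.0445),.06); bot.sleep(.7); st("pressed")
bot.line_to(C(-.299,0,.12),.15); bot.ungrasp()
bot.movep(C(-.06,0,.24),down(np.radians(12))); st()
m,im2=snap("wrist","rel"); cv2.imwrite("pics/rel_c.png",cv2.resize(im2[0:250,170:470],None,fx=2,fy=2)[:,:,::-1])
```

```text
full5 t=31.19 p [0.5372 0.2312 0.0882] F [-5.5 17.4 12.7] w 0.0337
 t=31.44 p [0.5373 0.231  0.0885] F [-10.   44.2  14.9] w 0.0333
above tab t=35.59 p [0.5111 0.3514 0.0619] F [ 0.3 -0.1  0.6] w 0.0002
pressed t=36.73 p [0.5118 0.3518 0.0454] F [-1.5 -0.5 16.3] w -0.0001
 t=39.21 p [0.5606 0.1186 0.2393] F [-1.2  0.4  1.1] w 0.0856
```

View pics/rel_c.png

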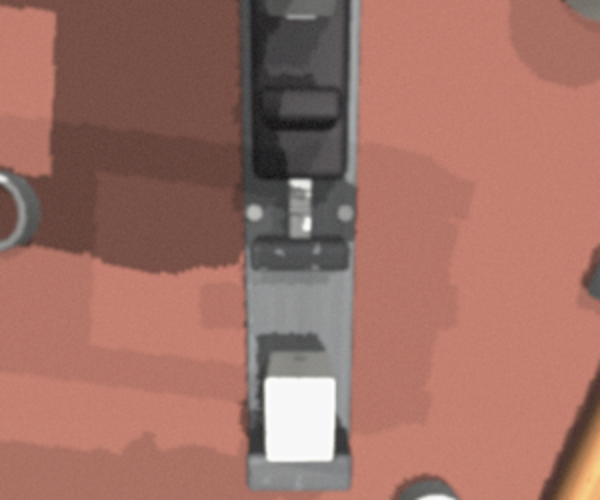

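Run:
```python
from h import *
m=load("rel")
tocl=lambda q:np.array([(q-O)@u,(q-O)@v])
j=onplane(m,[(170+253/2,270/2),(170+347/2,270/2)],.057); print("jaw face x,y",tocl(j).round(4))
b=onplane(m,[(170+265/2,377/2),(170+334/2,377/2),(170+334/2,461/2),(170+266/2,461/2)],.066); print("block",tocl(b).round(4))
bx=tocl(b).mean(1); print(bx)
assert abs(bx[0]+.022)<.005 and abs(bx[1])<.006
assert tocl(j)[0].mean()<-.088
t=np.radians(-2.3); p=np.array([.607,-.217,0])+(-.005)*np.array([-np.sin(t),np.cos(t),0])
g=C(-.023,0,0); Z=lambda q,z: q+np.array([0,0,z])
bot.movep(Z(g,.13),PY); bot.line_to(Z(g,.039),.15); bot.close(60); st("grip")
bot.line_to(Z(g,.17),.2); st("lift")
T=down(t); bot.movep(Z(p,.13),T); bot.line_to(Z(p,.0335),.12); st("in tray")
bot.ungrasp(); bot.line_to(Z(p,.2),.25); st("up")
bot.movep(p+[-.07,.08,.25],T); st()
m,im=snap("wrist","tray"); cv2.imwrite("pics/tray_c.png",cv2.resize(im[0:300,170:500],None,fx=1.8,fy=1.8)[:,:,::-1])
```

```text
jaw face x,y [[-0.095  -0.095 ]
 [-0.0222  0.0229]]
block [[-0.044  -0.0441  0.0007  0.0008]
 [-0.0168  0.017   0.0178 -0.0169]]
[-0.02165212  0.00028749]
grip t=41.08 p [0.5687 0.0816 0.0396] F [-2.3  0.7  6.6] w 0.0329
lift t=41.89 p [0.568  0.0815 0.1686] F [-0.  -0.2 -2.6] w 0.0329
in tray t=44.02 p [ 0.607  -0.2218  0.0335] F [ 0.3 -0.8 -3.7] w 0.0330
up t=45.39 p [ 0.6064 -0.2218  0.1984] F [ 0.1 -0.2 -0.8] w 0.0855
 t=45.93 p [ 0.5364 -0.1416  0.2493] F [-0.4  0.1 -0.4] w 0.0860
```

View pics/tray_c.png

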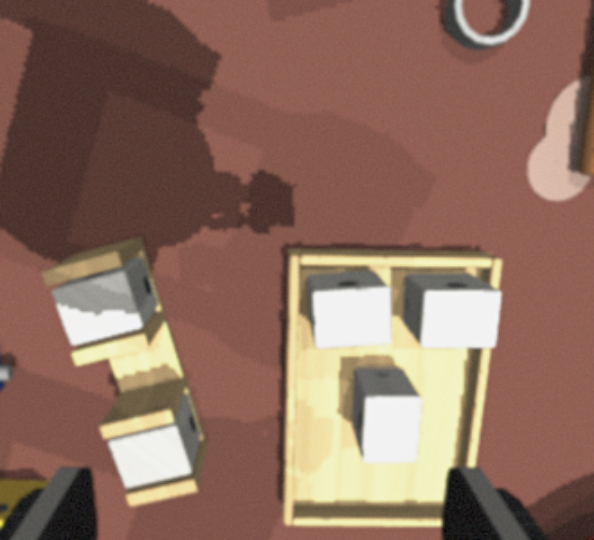

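```bash
python3 -c "
from h import *
job.finish_job(); st()"
```

```text
the job is handed in; nothing more can be done
the job is handed in; nothing more can be done
```

I did the whole job in order and handed it in at about 46 s of robot time; nothing I checked failed, though two points rest on indirect evidence.

- **Placing:** I took the pinned block (middle slot) from the rack, set it on the table to re-grip it by its y sides, and stood it on the bed with the pin towards the moving jaw.
- **Squeezing:** I squeezed the trigger five times. The first three were full strokes (22 mm over plate and post). The fourth and fifth stalled at the same 33 mm, so the jaw was at its end with the block against the fixed jaw. The stall was about 5 mm deeper into the stroke than I expected. I put that down to give in the mechanism.
- **Release:** I pressed the tab for about 0.7 s. The picture then gave the jaw face at clamp x -95.0 mm, fully open, and the block against the fixed jaw (-44 to +1 mm).
- **Tray:** The last picture shows the block upright in the tray beside the two finished blocks, with no pin standing out and the gripper clear of everything.

**Not measured directly:** that the pin is flush comes from the repeated stall and the pictures. I only looked at the loose tools and the other blocks in passing. The highest wrist force I saw in the readouts was about 69 N.

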